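# Clamp the panel in the edge-drilling jig and draw the locating pin clear

## Task

The panel is loaded in the drilling jig with the steel locating pin down in its hole: push the jig's toggle clamp handle fully down so that the rubber foot holds the panel, without shifting the panel, and only then take the locating pin by its knob. Draw it straight up, without forcing it sideways, until the dark groove round its shank comes level with the top of the bush, so that its end is clear of the panel but still guided in the bush, and finish holding it there steadily, not letting go, for the edge to be drilled. Leave the other things on the bench where they are.

Things in the scene. Friction and masses are not known exactly. Their poses are not given: they have to be found in the camera images.
- jig: fixed drilling jig: plywood base 250 x 295 x 18 mm (x -125 to 125, y -170 to 125). Origin at bench level, z up, x along the aluminium fence (away from the robot at yaw 0), y towards the fence (y 80 to 111, top z 46). A 16 mm bush plate on the fence (x 2 to 88, y 16 to 111, top z 62) overhangs the panel. End stop at x 100 to 119, top z 42. Toggle clamp at the -y edge, x -40
- bush_top (a point): centre of the mouth of the locating bush, a headed steel bush 31 mm across; its vertical 16 mm bore runs from this point 26 mm down (the panel's top lies a further 10 mm below). In the jig's frame at (45, 46, 72) mm; axes as the jig's
- locating_pin: steel pin in the bush. Origin on its axis in the underside of its collar, resting on the bush top at the start; z up the pin. Shank 15 mm dia, 47 mm down; collar 24 mm dia, 8 mm high; neck 13 mm dia from 8 to 18 mm; knob 32 mm dia from 18 to 46 mm above the origin. Dark groove 23 mm below the origin. About 0.24 kg; slides down if let go. 1 mm play in the bush. (A wooden stand on the right holds two fixed spare pins.)
- panel: loose white-faced panel 200 x 160 x 18 mm (0.43 kg) lying on the jig's base between fence and end stop, origin in the centre of its underside, axes as the jig's at the start. It has a 16 mm hole, 13 mm deep, in its top face under the bush; at the start the pin reaches 11 mm into it
- clamp_handle (a joint): angle (rad) of the toggle clamp's handle: 0 = fully closed, lying level, pointing to the jig's -y; it grows as the handle rises. Starts open, 1.0 to 1.2 (steep). Stays where it is left (friction about 0.14 N m); closing takes only 1 to 4 N at the grip; the linkage goes over centre (locks) at 0.06
- handle_pivot (a point): axis of the clamp handle (along the jig's x), in the jig's frame at (-40, -134, 78) mm. At joint value q the handle runs from here along jig (0, -cos q, sin q), 126 mm long
- handle_grip (a point): middle of the upper face of the handle's black grip: 86 mm along the handle from the pivot, 7 mm off its centre line on the side that faces up when closed. The grip is 20 mm wide (along the jig's x), 14 mm thick, and runs from 46 to 126 mm from the pivot
- clamp_foot: rubber foot, 20 mm dia, on a springy spindle at the end of the clamp arm; origin in the centre of its underside. The linkage swings it down onto the panel, at jig (-40, -37) mm, as the handle closes (about 10 N when shut). Open, the arm stands upright, up to 170 mm above the bench, on the panel's side of the handle
- sanding_block: cork sanding block 75 x 45 x 28 mm lying on the jig's base beside the clamp, origin in the centre of its underside; not to be moved
- tape_measure: tape measure 70 x 68 x 36 mm on the bench between robot and jig, origin in its underside; not to be moved
- screwdriver: screwdriver 210 mm long lying beyond the jig, origin in the middle of its length at bench level, x towards the tip; not to be moved
- glue_bottle: glue bottle 60 mm diameter, 170 mm high, standing on the left of the bench, origin in the centre of its base; not to be moved
- dowel_tub: open plastic tub 84 mm diameter, 70 mm high, on the left of the bench, origin in the centre of its base; not to be moved
- hammer: hammer 280 mm long lying on the right of the bench, origin in the middle of its length at bench level, x towards the head; not to be moved
There are look-alikes about, which are no part of the job. Of the things shaped like the locating_pin, the steel one is meant.

How it is judged:
By the outcome, as a careful person would: the job done as asked, in the order asked, and still so for the second after the job is handed in, while the arm keeps its last pose, push and grip.
It also fails if it takes over 48 s, if anything falls off the work surface, if the arm or the gripper's body presses on something with over 40 N, if the wrist force passes 120 N, or if a joint passes its speed limit or range.

## Robot

A 7-joint arm with a two-finger parallel gripper is mounted at the origin on the work surface. World frame = base frame: x ahead of the robot, y to its left, z up, the work surface at z = 0. Lengths are in m, angles in rad, forces in N, time in s.
With the tool pointing down it reaches from about 0.425 to 0.95 m from the base axis. Payload 4.7 kg.
Tool frame: the origin (TCP) lies on the centre line of the jaws, within the pads' length; the fingertips stand robot.nose_length ahead of it and the grasp point (between the pads) lies 8 mm behind it (robot.nose_length is the distance from the TCP to the fingertips, in m); z points along the fingers, y is the line along which they close (so a half turn about z gives the same grasp; the last joint's range is limited). The gripper opens to 85 mm and grips with 20 to 120 N. Pads are 22 mm wide; open, the fingers measure 114 mm over their backs; the gripper's body (76 mm by 85 mm) begins 54 mm behind the grasp point. The pads swing forward as they close: fully open they stand 13 mm farther back than shut.
Start: joints at [1.15, 0.469, -0.049, 1.532, 0.024, 1.141, -0.082], TCP at [0.258, -0.624, 0.242] pointing down, gripper open.
Joint ranges: [-2.59, 2.59], [-0.33, 1.99], [-1.39, 1.29], [0.1, 2.45], [-1.04, 4.18], [0.21, 1.99], [-2.66, 2.66]. Speed limits (rad/s): [2.57, 2.57, 3.14, 3.14, 3.14, 3.14, 3.14].

## Interface

Orientations are given as [roll, pitch, yaw] about the fixed x, y, z axes, in that order (R = Rz(yaw) Ry(pitch) Rx(roll)).
In Python, from plant import robot gives the robot as it stands. Calls block until the motion is done:
- robot.goto(position, orientation): joint-space move of the TCP to a pose.
- robot.move_straight(position, vel=0.15, attitude=None, contact_N=None): straight line of the TCP; attitude=None keeps the orientation; vel is the mean speed in m/s. With contact_N (N) it stops when the force on the tool has changed by that much, and returns True; else False.
- robot.move_joints(angles): joint-space move.
- robot.grip(opening, strength=None): opening from 0.0 (shut) to 1.0 (fully open); strength is the grip in N (None keeps the last); returns when the fingers have stopped.
- robot.sleep(seconds).
- robot.inverse_kinematics(position, orientation): joint angles nearest the present ones, or None.
- robot.sense(): the state.
- robot.grab_frame(name): name is "side" or "top" or "wrist"; returns a dict with "image" (384x512x3 uint8, red, green, blue), "range_z" (384x512 float32, m along the optical axis (not along the pixel's ray), 0 where there is no reading), "fx", "fy", "cx", "cy" (pixels), "R" (3x3) and "t" (3): a world point X has camera coordinates R X + t. Camera axes: x right, y down, z forward; pixel columns grow to the right and rows downward; lengths in m; the calibration is good to about 2 mm. A picture is of the moment at which its call begins.
A pose or a line that the arm cannot do raises robot.IKError and nothing moves.
- robot.close_job(): hands the job in; it is judged then, once.
The state is a dict: "t": time; "joint_pos": joint angles; "joint_velocities": joint speeds; "effort": joint torques, N m; "tcp_pos": TCP position; "tcp_rot": TCP orientation; "wrist_force": force on the tool from outside, world axes, zero at the start; "torque": the same for the moment, N m; "opening": opening from 0.0 (shut) to 1.0 (fully open); "gripper_force": force on a finger pad.
Only numpy, scipy, OpenCV 4.12 (cv2) and the standard library are available. Lean on these libraries where they do the work, as an engineer would, in place of code of your own. Each camera call takes 0.05 s, during which the arm holds its last target. There are 200 camera calls.

## Working session

There is one attempt and no reset: what is moved stays moved. The work goes in short steps, each a Python script; the robot and the scene stay as the last script left them, time stands still between calls to the robot, and variables do not carry over. Pictures are saved under pics/ and viewed, at most 10 in all, crops included, and the job is handed in when it is done.

```bash
ls; mkdir -p pics; python3 - <<'E'
from plant import robot
import cv2,numpy as np
s=robot.sense();print(s,robot.nose_length)
for n in("top","side"):
    f=robot.grab_frame(n);np.savez(f"{n}.npz",**f)
    cv2.imwrite(f"pics/{n}1.png",cv2.resize(f["image"][:,:,::-1],(800,600),interpolation=cv2.INTER_CUBIC))
    print(n,f["fx"],f["cx"],f["cy"],f["R"],f["t"])
E
```

```text
pics
{'t': 0.0, 'joint_pos': array([ 1.15008161,  0.46946512, -0.04864624,  1.53369366,  0.02410074,
        1.14099154, -0.08231609]), 'joint_velocities': array([-3.15496553e-04,  3.02806132e-04, -1.44414834e-03, -9.07153713e-04,
       -8.22933011e-04, -8.01585807e-04,  5.98658745e-05]), 'effort': array([-1.23893055e-04, -5.10309827e+01, -4.67105268e-02, -2.37711596e+01,
        1.06727995e-02,  7.53488304e-03,  1.38419469e-05]), 'tcp_pos': array([ 0.2575838 , -0.62331086,  0.24124571]), 'tcp_rot': array([-3.13962134e+00,  4.96608281e-05,  3.91876381e-01]), 'wrist_force': array([ 0.94688426, -0.12940307,  0.1540617 ]), 'torque': array([-0.01192522,  0.05208768,  0.0137451 ]), 'gripper_force': 0.0, 'opening': 1.0019990720114884} 0.011
top 481.6899535060643 243.19599501210152 182.9902509626571 [[-0.00144978 -0.99998175 -0.00586508]
 [-0.98216877  0.00252652 -0.18798436]
 [ 0.18799575  0.00548796 -0.98215451]] [-0.0038801   0.58850679  1.39718124]
side 425.4673826302189 257.6003687221511 187.43593550945667 [[-0.71220784 -0.70162522 -0.02195549]
 [-0.35667689  0.38864114 -0.84955262]
 [ 0.60460036 -0.59722702 -0.52704677]] [0.39025646 0.27916656 1.04490309]
```

View pics/top1.png

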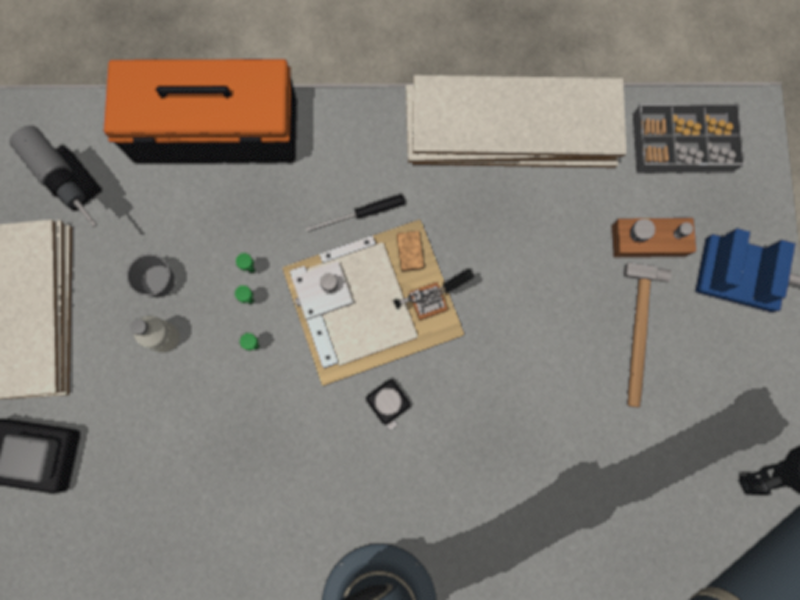

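View pics/side1.png

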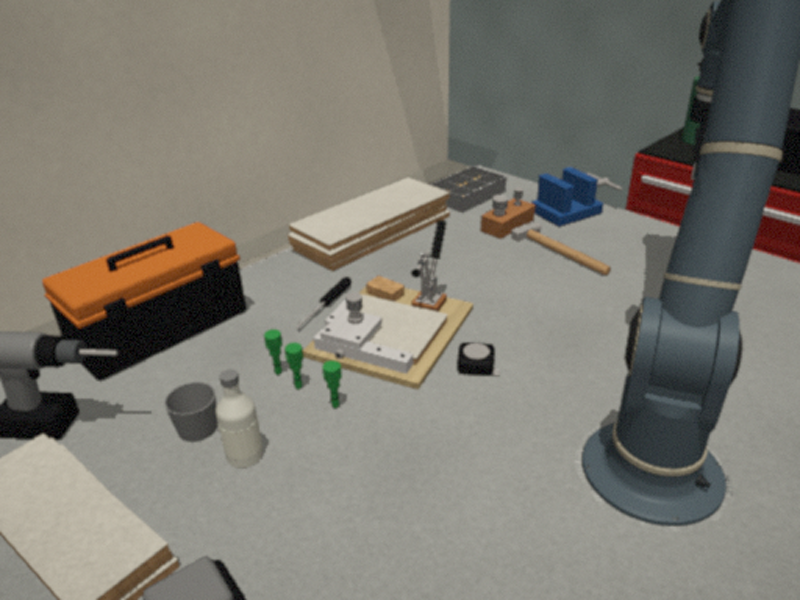

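The top view shows the jig's base corners at about (322,384), (283,267), (421,221) and (463,335) in the 800x600 view. The steel knob is at (331,283) and the handle runs up to the right, to about (475,272). The spare pins on the stand at right and the green pins at left are look-alikes. Next I fit the jig pose from the top view and check it against the knob and side view.

```bash
cat > h.py <<'E'
import numpy as np,cv2
from scipy.optimize import least_squares
def load(n):return dict(np.load(n+".npz"))
def proj(f,X):
    c=np.atleast_2d(X)@f["R"].T+f["t"];return np.c_[f["fx"]*c[:,0]/c[:,2]+f["cx"],f["fy"]*c[:,1]/c[:,2]+f["cy"]]
def unproj(f,u,v,z):  # ray hits world height z
    d=f["R"].T@np.array([(u-f["cx"])/f["fx"],(v-f["cy"])/f["fy"],1]);o=-f["R"].T@f["t"]
    return o+d*(z-o[2])/d[2]
def jig(p,X):  # p=x,y,yaw ; X in mm
    X=np.atleast_2d(X)/1000;c,s=np.cos(p[2]),np.sin(p[2])
    return np.c_[p[0]+c*X[:,0]-s*X[:,1],p[1]+s*X[:,0]+c*X[:,1],X[:,2]]
def handle(p,q,r,off,dx=0):
    return jig(p,[-40+dx,-134-r*np.cos(q)+off*np.sin(q),78+r*np.sin(q)+off*np.cos(q)])[0]
E
python3 - <<'E'
from h import *
f=load("top");s=load("side")
C=[(-125,125,18),(125,125,18),(125,-170,18),(-125,-170,18)]
uv=np.array([(322,384),(283,267),(421,221),(463,335)])*.64
W=np.array([unproj(f,u,v,.018) for u,v in uv]);print(W)
r=least_squares(lambda p:(proj(f,jig(p,C))-uv).ravel(),[.6,0,.3]);p=r.x;print(p,r.fun)
k=unproj(f,331*.64,281*.64,.118);print("knob",k,"pred",jig(p,(45,46,118)),proj(f,jig(p,(45,46,118)))/.64,"side",proj(s,jig(p,(45,46,118)))/.64)
for q in(1,1.1,1.2):print(q,[proj(g,handle(p,q,126,0))/.64 for g in(f,s)])
np.save("p.npy",p)
for n,g in(("t",f),("s",s)):
    im=g["image"][:,:,::-1].copy();c=proj(g,jig(p,(0,-20,40)))[0].astype(int)
    x0,y0=c[0]-70,c[1]-70;cr=cv2.resize(im[y0:y0+140,x0:x0+140],None,fx=4,fy=4,interpolation=cv2.INTER_CUBIC)
    for P in [*[jig(p,x) for x in C],jig(p,(45,46,118)),jig(p,(-40,-134,78)),*[handle(p,q,126,0) for q in(1,1.1,1.2)]]:
        u=(proj(g,P)[0]-[x0,y0]+.5)*4;cv2.circle(cr,tuple(u.astype(int)),3,(0,0,255),1)
    cv2.imwrite(f"{n}.png",cr)
a=np.hstack([cv2.imread("t.png"),cv2.imread("s.png")]);cv2.imwrite("pics/ov.png",cv2.resize(a,(800,400)))
E
```

```text
[[ 0.4028671   0.10760934  0.018     ]
 [ 0.63462294  0.18838434  0.018     ]
 [ 0.72866439 -0.08764059  0.018     ]
 [ 0.49757976 -0.16706633  0.018     ]]
[0.55881308 0.03159734 0.33153485] [-0.5069947   0.97845087 -0.65909132 -0.53058442  0.24611579 -1.12842603
  0.91746044  0.52708546]
knob [0.58609391 0.08518897 0.118     ] pred [[0.5863898  0.08973962 0.118     ]] [[328.54219044 280.84937032]] side [[354.37312301 295.27382974]]
1 [array([[474.61738568, 272.96379195]]), array([[444.7539299 , 220.27501658]])]
1.1 [array([[469.19057699, 274.23288957]]), array([[442.7920353 , 219.65029113]])]
1.2 [array([[463.33409456, 275.74982736]]), array([[440.68615617, 219.61451638]])]
```

View pics/ov.png

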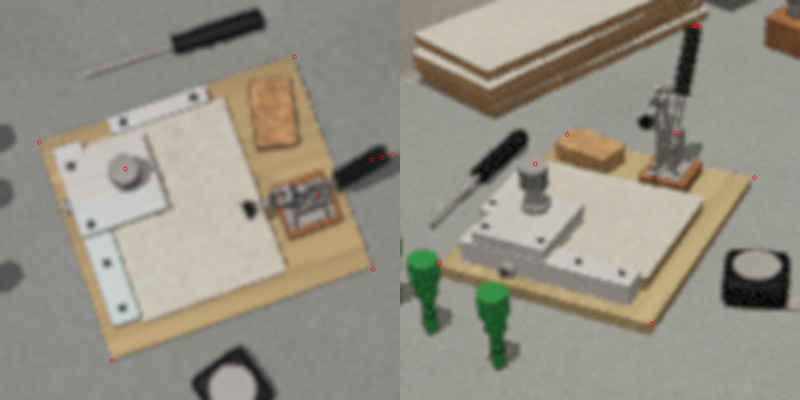

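The overlay agrees within about 4 mm. The handle tip is near q≈1.1. I'll refine with the wrist camera on approach.

```bash
python3 - <<'E'
from plant import robot
from h import *
p=np.load("p.npy")
robot.grip(0.0,40)
best=None
for k in(1,-1):
    yaw=p[2]+k*np.pi/2
    qs=[robot.inverse_kinematics(x,[np.pi,0,yaw]) for x in([*jig(p,(0,-60,330))[0]],[*jig(p,(-40,-234,90))[0]],[*jig(p,(45,46,112))[0]])]
    print(k,[None if q is None else np.round(q,2) for q in qs])
    if best is None and all(q is not None for q in qs): best=yaw
robot.goto(jig(p,(0,-60,330))[0],[np.pi,0,best])
s=robot.sense();print(s["t"],s["tcp_pos"],s["tcp_rot"],s["opening"])
f=robot.grab_frame("wrist");np.savez("w1.npz",**f)
im=cv2.resize(f["image"][:,:,::-1],(800,600),interpolation=cv2.INTER_CUBIC)
C=[(-125,125,18),(125,125,18),(125,-170,18),(-125,-170,18),(45,46,118),(-40,-134,78),(2,16,62),(88,16,62),(2,111,62),(88,111,62)]
for P in [*[jig(p,x) for x in C],*[handle(p,q,126,0) for q in(1,1.1,1.2)]]:
    u=proj(f,P)[0]/.64
    if abs(u).max()<2000:cv2.circle(im,tuple(u.astype(int)),4,(0,0,255),1)
cv2.imwrite("pics/w1.png",im)
E
```

```text
1 [array([ 0.52,  0.33, -0.71,  1.62,  0.22,  1.28,  0.1 ]), array([ 0.63,  0.62, -0.52,  1.76,  0.39,  0.87,  0.27]), array([ 0.28,  0.58, -0.69,  1.83,  0.46,  0.9 , -0.29])]
-1 [array([-0.85,  0.39,  1.12,  1.69, -0.37,  1.29, -2.46]), array([ 0.17,  0.56,  0.13,  1.79, -0.09,  0.8 , -2.47]), array([-0.96,  0.75,  1.11,  1.9 , -0.8 ,  1.02, -2.3 ])]
3.3 [ 0.5784057  -0.02674213  0.32964962] [-3.14092679e+00  2.52436858e-04  1.89975640e+00] 4.314870682909187e-05
```

View pics/w1.png

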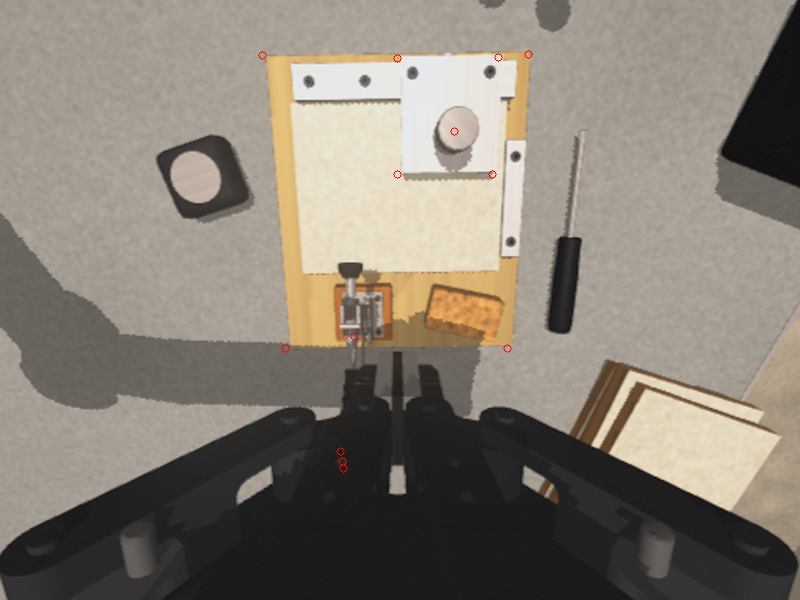

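The wrist view shows the knob top at about (458,129), the plate's front corners at (402,173) and (499,171), and the base corners at (268,56), (531,55), (514,346) and (289,347). These sit about 5 px right of the predicted marks, so I refit.

```bash
python3 - <<'E'
from h import *
f=load("w1");t=load("top")
C=[(-125,125,18),(125,125,18),(125,-170,18),(-125,-170,18),(2,16,62),(88,16,62)]
uv=np.array([(268,56),(532,55),(514,347),(289,347),(402,173),(499,172)])*.64
r=least_squares(lambda p:(proj(f,jig(p,C))-uv).ravel(),[.56,0.03,.33],loss="soft_l1");p=r.x;print(p,(proj(f,jig(p,C))-uv).round(1).tolist())
# knob: top-face depth points
d=f["range_z"];u0,v0=458*.64,129*.64
vv,uu=np.mgrid[int(v0)-25:int(v0)+26,int(u0)-25:int(u0)+26];z=d[vv,uu]
X=(np.stack([(uu-f["cx"])/f["fx"]*z,(vv-f["cy"])/f["fy"]*z,z],-1)-f["t"])@f["R"]
m=(X[...,2]>.112)&(X[...,2]<.125)
c,rad=cv2.minEnclosingCircle((X[m][:,:2]*1000).astype(np.float32));print("knob",c,rad,X[m].mean(0),m.sum(),"pred",jig(p,(45,46,118)))
print("top pred knob",proj(t,jig(p,(45,46,118)))/.64,[(q,proj(t,handle(p,q,126,0))/.64) for q in(1,1.1,1.2)])
# handle from top+side depth: points above 0.1 near clamp
for n in("top","side"):
    g=load(n);vv,uu=np.mgrid[0:384,0:512];z=g["range_z"]
    X=(np.stack([(uu-g["cx"])/g["fx"]*z,(vv-g["cy"])/g["fy"]*z,z],-1)-g["t"])@g["R"]
    X=X[(z>0)];c_,s_=np.cos(p[2]),np.sin(p[2]);L=X-[p[0],p[1],0];J=np.c_[c_*L[:,0]+s_*L[:,1],-s_*L[:,0]+c_*L[:,1],L[:,2]]*1000
    H=J[(abs(J[:,0]+40)<40)&(J[:,1]>-240)&(J[:,1]<-60)&(J[:,2]>95)&(J[:,2]<215)];H=H[H[:,2].argsort()];print(n,len(H));print(H[::max(1,len(H)//25)].round(0).astype(int).tolist())
np.save("p.npy",p)
E
```

```text
[0.5631223  0.03421856 0.33529332] [[-0.6, -0.7], [0.7, -1.3], [-1.0, 0.0], [0.7, 0.9], [0.7, 0.4], [-0.7, 0.6]]
knob (587.4915771484375, 92.6596450805664) 16.18930435180664 [0.5870722  0.0923249  0.11837304] 619 pred [[0.5904803  0.09246407 0.118     ]]
top pred knob [[327.09573815 278.68494174]] [(1, array([[472.99675532, 270.14898503]])), (1.1, array([[467.5738065 , 271.42434937]])), (1.2, array([[461.7232159 , 272.95086996]]))]
top 286
[[-39, -145, 97], [-44, -146, 105], [-49, -104, 112], [-32, -155, 124], [-36, -156, 128], [-38, -158, 131], [-37, -67, 135], [-44, -77, 138], [-43, -81, 140], [-36, -86, 142], [-42, -78, 144], [-51, -170, 146], [-41, -114, 147], [-51, -185, 149], [-48, -168, 151], [-43, -119, 153], [-35, -170, 155], [-44, -109, 157], [-51, -178, 161], [-41, -175, 164], [-40, -178, 168], [-47, -184, 175], [-51, -184, 180], [-35, -187, 184], [-45, -195, 188], [-36, -195, 189]]
side 284
[[-46, -147, 95], [-38, -107, 100], [-50, -96, 105], [-39, -146, 109], [-48, -92, 114], [-48, -92, 117], [-46, -148, 122], [-50, -155, 126], [-50, -97, 130], [-50, -154, 134], [-49, -98, 137], [-43, -83, 140], [-47, -161, 141], [-41, -86, 144], [-44, -79, 146], [-44, -95, 148], [-44, -120, 150], [-36, -97, 152], [-45, -173, 154], [-51, -176, 157], [-41, -174, 163], [-48, -176, 167], [-52, -192, 172], [-50, -188, 177], [-45, -183, 182], [-40, -186, 187]]
```

Two independent checks agree within 3 mm, and the handle is at q≈1.1. I'll close the clamp by sweeping the shut fingertips along the handle's arc.

```bash
python3 - <<'E'
from plant import robot
from h import *
p=np.load("p.npy");p[0]-=.0015;np.save("p.npy",p)
o=[np.pi,0,p[2]+np.pi/2];N=robot.nose_length
ey=np.array([-np.sin(p[2]),np.cos(p[2]),0])
def tcp(q,off=7):return handle(p,q,105,off,-2)+.011*ey+[0,0,N]
a=tcp(1.15,22)
robot.goto(a+[0,0,.06],o);robot.move_straight(a,vel=.12)
f0=robot.sense()["wrist_force"];print(robot.sense()["t"],f0)
for q in np.linspace(1.0,.1,7):
    robot.move_straight(tcp(q),vel=.08)
    s=robot.sense();print(round(q,2),(s["wrist_force"]-f0).round(1),round(s["t"],2))
hit=robot.move_straight(tcp(-.08),vel=.03,contact_N=14)
s=robot.sense();w=s["tcp_pos"];print(hit,(s["wrist_force"]-f0).round(1),w-tcp(0),s["t"])
g=robot.grab_frame("side");np.savez("side2.npz",**g)
c=proj(g,jig(p,(0,-20,60)))[0].astype(int)
cv2.imwrite("pics/s2.png",cv2.resize(g["image"][c[1]-75:c[1]+75,c[0]-75:c[0]+100,::-1],(700,600),interpolation=cv2.INTER_CUBIC))
E
```

```text
4.55 [0.41700819 0.40624308 0.80778255]
1.0 [-0.2 -0.1 -0.9] 5.08
0.85 [-1.3 -0.7 -0.1] 5.43
0.7 [ 0.2 -0.6 -1.1] 5.78
0.55 [-0.1  0.7 -0.9] 6.13
0.4 [-0.2 -1.  -0.4] 6.48
0.25 [-0.1 -1.4 -0.4] 6.83
0.1 [ 0.2 -0.5 -0.3] 7.18
True [-2.1 -1.   7.9] [ 2.46696019e-04  1.23160199e-04 -9.23754301e-05] 7.6417
```

View pics/s2.png

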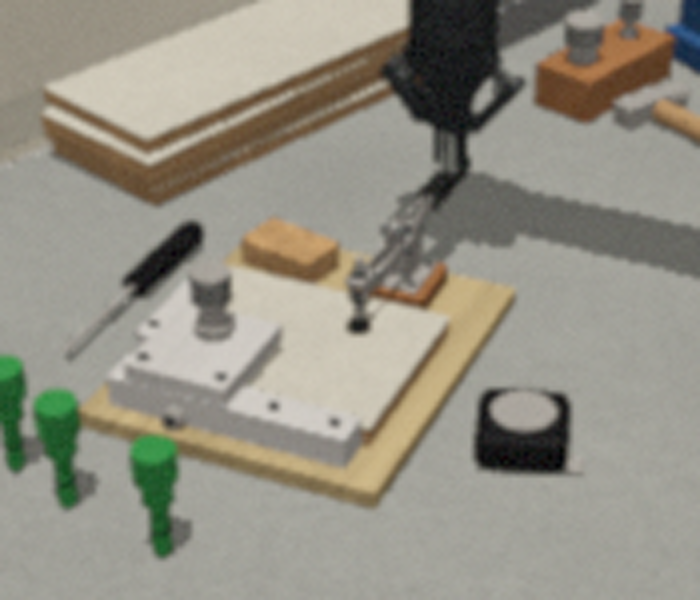

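The handle is level (height within 0.1 mm of q=0) and the foot sits on the panel at about (358,325). I'll give it one firm extra push, then re-measure the knob from above.

```bash
python3 - <<'E'
from plant import robot
from h import *
p=np.load("p.npy");o=[np.pi,0,p[2]+np.pi/2]
w=robot.sense()["tcp_pos"]
print(robot.move_straight(w-[0,0,.004],vel=.02,contact_N=12),robot.sense()["tcp_pos"]-w,robot.sense()["wrist_force"])
robot.move_straight(w+[0,0,.13],vel=.2)
robot.grip(1.0,60)
ey=np.array([-np.sin(p[2]),np.cos(p[2]),0])
robot.goto(np.r_[.5875,.0926,.26]-.03*ey,o)
robot.sleep(.3)
s=robot.sense();print(s["t"],s["tcp_pos"],s["tcp_rot"],s["wrist_force"])
f=robot.grab_frame("wrist");np.savez("w2.npz",**f)
im=cv2.resize(f["image"][:,:,::-1],(800,600),interpolation=cv2.INTER_CUBIC)
vv,uu=np.mgrid[0:384,0:512];z=f["range_z"]
X=(np.stack([(uu-f["cx"])/f["fx"]*z,(vv-f["cy"])/f["fy"]*z,z],-1)-f["t"])@f["R"]
m=(z>0)&(abs(X[...,2]-.118)<.004)&(np.hypot(X[...,0]-.5875,X[...,1]-.0926)<.03)
c,r=cv2.minEnclosingCircle((X[m][:,:2]*1000).astype(np.float32));print("knob",c,r,X[m].mean(0),m.sum())
m=m.astype(np.uint8);m=cv2.resize(m,(800,600),interpolation=0);cs,_=cv2.findContours(m,0,2);cv2.drawContours(im,cs,-1,(0,0,255),1)
cv2.imwrite("pics/w2.png",im)
E
```

```text
True [ 9.78679656e-05  5.14407308e-05 -1.11870052e-05] [-1.6732346   0.43311326  8.58332912]
10.8167 [0.5975901  0.06297559 0.25973842] [-3.14121500e+00  7.62102293e-05  1.90405463e+00] [ 0.04239816  0.35095182 -0.21325864]
knob (587.5263061523438, 93.07098388671875) 16.122982025146484 [0.58735469 0.09364838 0.11839628] 778
```

View pics/w2.png

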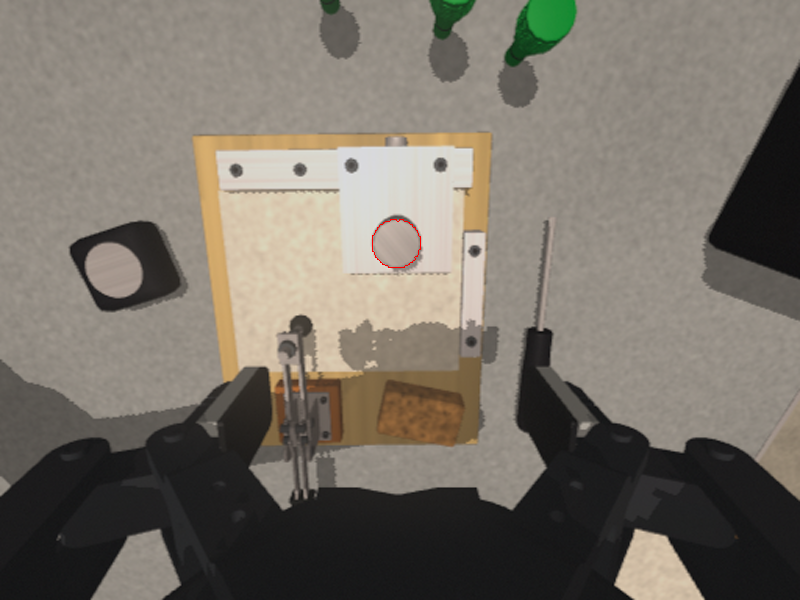

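The knob top is at (396,243), centre (0.5875, 0.093), consistent with before, and the clamp is still closed. I'll descend and close in small steps, shifting the hand if the wrist feels a one-sided push.

```bash
python3 - <<'E'
from plant import robot
from h import *
p=np.load("p.npy");o=[np.pi,0,p[2]+np.pi/2]
ex=np.array([np.cos(p[2]),np.sin(p[2]),0])
t=np.array([.5875,.0929,.096])
robot.move_straight(t+[0,0,.06],vel=.2,attitude=o)
robot.grip(.7,20)
print(robot.move_straight(t,vel=.1,contact_N=8));robot.sleep(.3)
f0=robot.sense()["wrist_force"]
for g in np.arange(.47,.34,-.012):
    robot.grip(g,20);s=robot.sense();F=(s["wrist_force"]-f0)@ex
    print(round(g,3),round(s["opening"],3),"F",round(F,1),"grip",round(s["gripper_force"],1),round(s["t"],2))
    for _ in range(4):
        if abs(F)<2:break
        t=t+ex*np.sign(F)*.0006;robot.move_straight(t,vel=.02);F=(robot.sense()["wrist_force"]-f0)@ex;print("  shift",F.round(1))
    if s["gripper_force"]>12 and s["opening"]>g+.008:break
np.save("t.npy",t);np.save("f0.npy",f0)
s=robot.sense();print(s["t"],s["tcp_pos"]-t,(s["wrist_force"]-f0).round(1),s["gripper_force"],s["opening"])
E
```

```text
False
0.47 0.473 F 1.8 grip 0.0 13.32
0.458 0.456 F 0.4 grip 0.0 13.53
0.446 0.442 F 1.1 grip 0.0 13.75
0.434 0.432 F 1.5 grip 0.0 13.97
0.422 0.42 F 0.3 grip 0.0 14.18
0.41 0.407 F 0.7 grip 0.0 14.4
0.398 0.4 F 0.5 grip 0.0 14.62
0.386 0.386 F -0.2 grip 0.6 14.83
0.374 0.38 F -1.6 grip 1.4 15.05
0.362 0.364 F -1.7 grip 19.8 15.27
0.35 0.37 F -3.2 grip 19.8 15.48
  shift -0.3
15.7333 [ 2.93778885e-04  7.17820337e-05 -3.15837230e-05] [-0.1 -0.5  0.1] 19.88183945417404 0.36610484622603673
```

```bash
python3 - <<'E'
from plant import robot
from h import *
t=np.load("t.npy");f0=np.load("f0.npy")
robot.grip(0.0,70);robot.sleep(.2)
s=robot.sense();z0=s["tcp_pos"][2];print(s["t"],(s["wrist_force"]-f0).round(1),s["gripper_force"],s["torque"].round(2))
for h in(.003,.006,.009,.012,.015,.018,.021,.023):
    robot.move_straight(np.r_[t[:2],t[2]+h],vel=.02)
    F=robot.sense()["wrist_force"]-f0;print(h,F.round(1))
    for _ in range(3):
        if np.hypot(*F[:2])<2.5:break
        t[:2]+=.0003*F[:2]/np.hypot(*F[:2]);robot.move_straight(np.r_[t[:2],t[2]+h],vel=.02);F=robot.sense()["wrist_force"]-f0;print("  shift",F.round(1))
robot.sleep(.5)
s=robot.sense();print(s["t"],s["tcp_pos"][2]-z0,(s["wrist_force"]-f0).round(1),s["gripper_force"],s["opening"])
for n in("side","wrist"):
    f=robot.grab_frame(n);np.savez(n+"3.npz",**f)
    c=proj(f,np.r_[t[:2],.09])[0].astype(int);y,x=max(c[1]-45,0),max(c[0]-50,0)
    cv2.imwrite(n+".png",cv2.resize(f["image"][y:y+90,x:x+100,::-1],(400,360),interpolation=cv2.INTER_CUBIC))
    z=f["range_z"];vv,uu=np.mgrid[0:384,0:512]
    X=(np.stack([(uu-f["cx"])/f["fx"]*z,(vv-f["cy"])/f["fy"]*z,z],-1)-f["t"])@f["R"]
    m=(z>0)&(np.hypot(X[...,0]-t[0],X[...,1]-t[1])<.012)&(X[...,2]>.13)&(X[...,2]<.155);print(n,m.sum(),np.percentile(X[m][:,2],[10,50,90]) if m.sum() else 0)
cv2.imwrite("pics/l.png",np.hstack([cv2.imread("side.png"),cv2.imread("wrist.png")]))
E
```

```text
16.15 [-1.1 -0.1  1.7] 68.93925905227661 [-0.12  0.12 -0.02]
0.003 [ 1.1  0.4 -3. ]
0.006 [ 1.   0.8 -1.8]
0.009 [ 0.3  0.2 -3.1]
0.012 [ 1.2 -0.5 -2.9]
0.015 [ 0.7 -0.3 -2.6]
0.018 [ 1.2 -0.5 -2. ]
0.021 [ 0.3  0.1 -2.7]
0.023 [ 0.6  0.8 -3.6]
19.0 0.02280931580003151 [ 2.2  0.3 -3.1] 69.29423689842224 0.35511747046155795
side 23 [0.13885406 0.14141251 0.14225121]
wrist 1917 [0.1408055  0.14150313 0.14217901]
```

View pics/l.png

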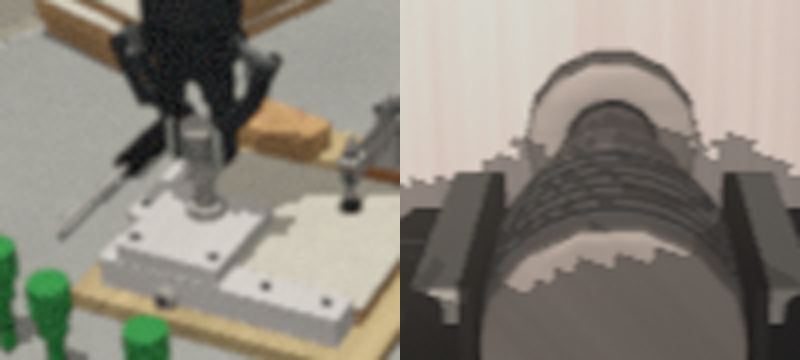

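The side crop shows the clamp foot still down and the pin raised in the fingers, with its shank in the bush. The knob top rose from 118.4 to 141.5 mm (23.1 mm), and the wrist carries the pin's weight with little side load. Handing in.

```bash
python3 - <<'E'
from plant import robot
print(robot.close_job())
E
```

```text
the job is handed in; nothing more can be done
None
```

The job is handed in at about 19 s of the 48 s allowed: the clamp was closed first, then the pin was drawn up 23 mm to its groove, with no sideways force above about 2 N, and the gripper is still holding it there.

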